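# Close up the drill and socket case

## Task

Put the red drill and socket case on the bench away: first fold its upright yellow bit flap fully down into the case, then swing the red cover fully shut over it without slamming it. Push each one on its smooth outer face with your fingertips or the outside of your fingers; do not grip them or touch the drill bits or the cover's grey foam lining. Leave the carton, the grease can and the screwdriver where they are, and end with the robot clear of everything.

Things in the scene. Friction and masses are not known exactly. Their poses are not given: they have to be found in the camera images.
- case: Red plastic open case fixed to the bench, 240 (x) x 200 (y) x 80 mm high, walls 5 mm, black insert with sockets inside (socket tops 68 mm above the bench). Origin: centre of its underside. x axis along both hinge lines; the cover is hinged on its +y rim, the yellow flap just inside its -y wall. Its x axis points within about 0.6 rad of the world x axis, so the cover stands on the robot's left.
- cover (a joint): Hinge angle of the red cover, rad: 0 = shut flat on the case, 1.57 = standing straight up on the case's +y side, 1.9 = stop, leaning back away from the case. Stiff friction hinge (0.5 N m, cover about 0.35 kg): it stays wherever it is left, so push it all the way (1 to 5 N at its free edge). It strikes a flap that is still up. Closing faster than 3 rad/s is slamming.
- cover_hinge (a point): Middle of the cover's hinge line: in the case frame at x 0, y +100, z 80.5 mm. The cover extends 200 mm from it, is 240 mm wide along it and 26 mm thick. Shut, it extends toward the case's -y, its red outer face 26 mm above the hinge line; standing up, this face looks to the case's +y, 26 mm beyond the hinge line.
- cover_edge (a point): Middle of the free edge of the cover, on its red outer face (200 mm from the hinge line along the cover and 26 mm out). Shut: 106.5 mm above the bench over the case's -y wall.
- foam (a point): Middle of the grey foam lining (227 x 187 mm) that fills the inner side of the cover, the side that faces into the case when shut: 100 mm from the hinge line along the cover. Not to be touched by the fingers.
- flap (a joint): Hinge angle of the yellow bit flap, rad: 0 = folded flat inside the case, 1.57 = standing straight up, 1.65 = stop. A friction hinge (0.09 N m; flap and bits weigh 0.1 kg): it stays at whatever angle it is left. Pushing near its free edge takes about 1 to 2 N.
- flap_hinge (a point): Middle of the flap's hinge line: in the case frame at x 0, y -85, z 58 mm. Yellow plate 210 mm along the hinge line, 110 mm long from it, 6 mm thick. Folded, it extends toward the case's +y, its plain outer face 6 mm above the hinge line (64 mm above the bench, 16 mm below the rim); upright, this face looks to the case's -y, 6 mm beyond the hinge line.
- flap_edge (a point): Middle of the free edge of the flap, on its plain yellow outer face (110 mm from the hinge line along the flap and 6 mm out).
- bits (a point): Middle of the black bit holder with steel drill bits (206 x 106 mm, 12 mm thick) on the inner side of the flap, the side toward the cover when upright and underneath when folded: 55 mm from the hinge line along the flap. Not to be touched by the fingers.
- carton: Loose white and blue parts carton, 50 x 60 x 160 mm high, standing close outside the case's -y wall. Origin: centre of its underside.
- grease: Loose grease can with a green label, 52 mm diameter, 170 mm high, standing close outside the case's -y wall. Origin: centre of its underside. Carton and can stand either way round, one on each side of the case's middle: their centres at x 70 to 85 mm either way and 50 to 65 mm beyond the wall, so at least 80 mm is free between them for a finger behind the middle of the flap.
- driver: Loose screwdriver with an orange handle, 190 mm long, lying on the bench on the case's +y side, behind the cover. Origin: below its middle, on the bench.

How it is judged:
By the outcome, as a careful person would: the job done as asked, in the order asked, and still so for the second after the job is handed in, with the robot touching nothing.
It also fails if it takes over 64 s, if anything falls off the work surface, if the arm or the gripper's body presses on something with over 40 N, if the wrist force passes 120 N, or if a joint passes its speed limit or range.

## Robot

A 6-joint arm with a two-finger parallel gripper is mounted at the origin on the work surface. World frame = base frame: x ahead of the robot, y to its left, z up, the work surface at z = 0. Lengths are in mm, angles in rad, forces in N, time in s.
With the tool pointing down it reaches from about 350 to 875 mm from the base axis. Payload 15.5 kg.
Tool frame: the origin (TCP) lies at the very end of the fingers, on their centre line; the grasp point (between the pads) lies 19 mm behind it; z points along the fingers, y is the line along which they close (so a half turn about z gives the same grasp; the last joint's range is limited). The gripper opens to 85 mm and grips with 20 to 120 N. Pads are 22 mm wide; open, the fingers measure 114 mm over their backs; the gripper's body (76 mm by 85 mm) begins 54 mm behind the grasp point. The pads swing forward as they close: fully open they stand 13 mm farther back than shut.
Start: joints at [-0.096, 0.494, 1.345, -0, 1.302, -0.096], TCP at [625.001, 0.003, 231.277] pointing down, gripper open.
Joint ranges: [-2.91, 2.91], [-0.82, 2.16], [0.22, 2.67], [-1.22, 4.37], [0.12, 2.79], [-3.08, 3.08]. Speed limits (rad/s): [1.89, 1.89, 2.57, 3.01, 3.01, 3.01].

## Interface

Orientations are given as a unit quaternion [w, x, y, z].
In Python, from rig import get_state, imaging, manip gives the robot as it stands.
- The arm moves only by the shell command python3 -m jog 'ROWS' [FORCE]. ROWS is JSON, a list of rows, each an object with "grip": the finger opening in mm, from 0 to 85.4; "offset": the shift along the tool's x, y, z in units of 30 mm (1.0 is 30 mm), a list of three; "roll": the turn about the tool's z in units of 5 degrees (1.0 is 5 degrees). A call has 1 to 5 rows; each row shifts and turns the commanded pose from where the row before left it, along the tool's axes as they then stand; what a row does not reach is not made up. A row lasts 1/8 s, in which the tool goes at most 62.5 mm and 10.7 degrees, less where a joint would pass 70% of its speed; a pose out of reach is approached as far as the arm can. A call is refused whole if a number of a shift passes 1 or a number of a turn 1, either way. A call with a gripper value outside its range is refused whole. The fingers move at their own pace and stop on an object; FORCE is the grip in N (left out, the last holds). Time passes only in rows, so rows that do not move let the fingers close. It gives the time, the measured TCP pose, the force, the opening and the grip force at its end, in the units of the state.
- get_state(): the state, without advancing time (a new reading comes with each control period).
- imaging.read_camera(name): name is "scene" or "side" or "wrist"; returns a dict with "color" (420x560x3 uint8, red, green, blue), "range_z" (420x560 float32, mm along the optical axis (not along the pixel's ray), 0 where there is no reading), "fx", "fy", "cx", "cy" (pixels), "camera_from_world" (4x4, takes a point from world to camera coordinates); the wrist camera has in their place "T_tool_cam" (4x4, takes a point from camera to tool coordinates, whose origin is the TCP and whose axes are the flange's). Camera axes: x right, y up, looking along -z (the intrinsics and any distortion apply to the point x, -y, -z); pixel columns grow to the right and rows downward; lengths in mm; the calibration is good to about 2 mm. A picture is of the moment at which its call begins: read the wrist's pose just before it.
- manip.hand_in(): hands the job in; it is judged then, once.
The state is a dict: "clock": time; "joints": joint angles; "qd": joint speeds; "tau": joint torques, N m; "eef_pos": TCP position; "eef_rot": TCP orientation; "force": force on the tool from outside, world axes, zero at the start; "wrist_torque": the same for the moment, N m; "opening": opening from 0.0 (shut) to 1.0 (fully open); "finger_force": force on a finger pad.
Only numpy, scipy, OpenCV 4.12 (cv2) and the standard library are available. Lean on these libraries where they do the work, as an engineer would, in place of code of your own. Each camera call takes 0.05 s, during which the arm holds its last target. There are 200 camera calls.

## Working session

There is one attempt and no reset: what is moved stays moved. The work goes in short steps, Python scripts to look and compute and a shell command to move; the robot and the scene stay as the last step left them, time stands still between calls to the robot, and variables do not carry over. Pictures are saved under pics/ and viewed, at most 10 in all, crops included, and the job is handed in when it is done.

```bash
ls; mkdir -p pics
python3 - <<'E'
from rig import get_state, imaging
import cv2,numpy as np
s=get_state();print(s)
for n in("scene","side"):
    d=imaging.read_camera(n);np.savez(f"{n}0.npz",**d)
    cv2.imwrite(f"pics/{n}0.png",d["color"][:,:,::-1])
    print(n,d["fx"],d["cx"],d["cy"],np.round(d["camera_from_world"],3).tolist(),d.keys())
E
```

```text
pics
{'clock': 0.0, 'joints': array([-9.54588746e-02,  4.94193470e-01,  1.34612645e+00,  1.91295385e-05,
        1.30247977e+00, -9.54946002e-02]), 'qd': array([ 0.00171419, -0.0006009 ,  0.00068782,  0.00224362, -0.0006351 ,
       -0.00134001]), 'tau': array([-2.68344644e-03, -8.82162237e+01, -3.83866239e+01, -4.40739132e-04,
        1.02696815e-02,  1.38197843e-04]), 'eef_pos': array([6.24649764e+02, 6.86520245e-02, 2.30695435e+02]), 'eef_rot': array([-4.71361089e-04,  7.07095818e-01,  7.07117486e-01, -3.77013867e-04]), 'force': array([ 0.78572436, -0.58204512, -0.99284981]), 'wrist_torque': array([-0.04185452, -0.01258311, -0.02879255]), 'finger_force': 0.0, 'opening': 0.999274143142647}
scene 398.7331539473839 279.3035801285326 211.8492356309949 [[0.749, 0.663, 0.016, -415.501], [-0.504, 0.554, 0.662, 213.351], [0.43, -0.504, 0.749, -1286.866], [0.0, 0.0, 0.0, 1.0]] dict_keys(['color', 'range_z', 'fx', 'fy', 'cx', 'cy', 'camera_from_world'])
side 508.92381689920046 268.50531825908797 212.56396270088737 [[-0.999, -0.035, -0.016, 538.533], [0.011, -0.667, 0.745, -61.36], [-0.037, 0.744, 0.667, -1027.053], [0.0, 0.0, 0.0, 1.0]] dict_keys(['color', 'range_z', 'fx', 'fy', 'cx', 'cy', 'camera_from_world'])
```

View pics/scene0.png

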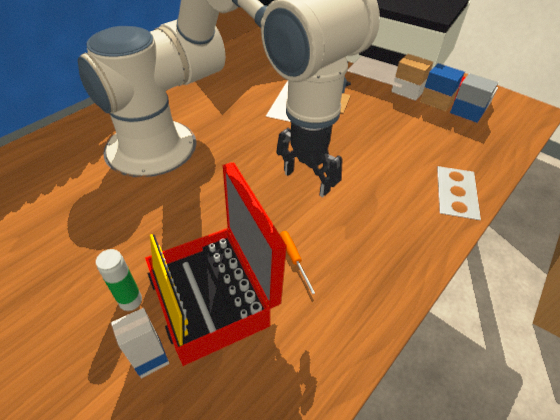

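View pics/side0.png

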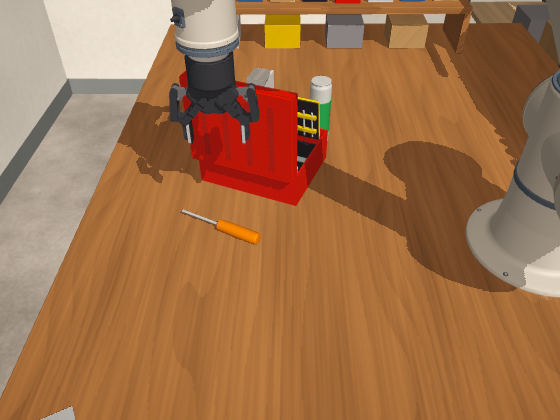

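```bash
cat > h.py <<'E'
import numpy as np,cv2
def cloud(d):
    z=d["range_z"].astype(float);v,u=np.mgrid[:z.shape[0],:z.shape[1]]
    p=np.stack([(u-d["cx"])/d["fx"]*z,-(v-d["cy"])/d["fy"]*z,-z,np.ones_like(z)],-1)
    w=(p@np.linalg.inv(d["camera_from_world"]).T)[...,:3]
    hsv=cv2.cvtColor(d["color"],cv2.COLOR_RGB2HSV).astype(int)
    return w,hsv,z>0
def masks(w,hsv,ok):
    H,S,V=hsv[...,0],hsv[...,1],hsv[...,2]
    roi=ok&(w[...,2]>4)&(w[...,2]<400)&(w[...,0]>350)&(w[...,0]<900)&(abs(w[...,1])<500)
    return dict(red=roi&((H<4)|(H>175))&(S>200)&(V>60),yel=roi&(H>22)&(H<33)&(S>170),
      grn=roi&(H>45)&(H<85)&(S>120),ora=ok&(H>8)&(H<16)&(S>230)&(V>190)&(w[...,2]>8)&(w[...,2]<50),white=roi&(S<40)&(V>120))
E
python3 - <<'E'
from h import *
for n in("scene","side"):
    d=np.load(n+"0.npz");w,h,ok=cloud(d);m=masks(w,h,ok)
    print(n,"table z",np.median(w[...,2][ok&(abs(w[...,2])<15)]))
    for k,a in m.items():
        p=w[a]
        if len(p)<10: continue
        vs,us=np.nonzero(a)
        print(k,len(p),"px",us.min(),us.max(),vs.min(),vs.max(),"med",np.median(p,0).round(),"5-95",np.percentile(p,[2,98],0).round().tolist())
    p=w[m["red"]];q=p[(p[:,2]>77)&(p[:,2]<83)]
    print("rim rect",cv2.minAreaRect(q[:,:2].astype(np.float32)),len(q))
    q=p[(p[:,2]>110)]
    if len(q)>50:
        c=q.mean(0);U,s,V=np.linalg.svd(q-c,full_matrices=False);print("cover plane",c.round(1),V[2].round(3),s/len(q)**.5,"top",np.percentile(q[:,2],99.5))
    q=w[m["yel"]];c=q.mean(0);U,s,V=np.linalg.svd(q-c,full_matrices=False);print("flap plane",c.round(1),V.round(3).tolist(),s/len(q)**.5)
E
```

```text
scene table z 0.48210325112029295
red 5232 px 146 285 164 364 med [ 645. -194.   79.] 5-95 [[431.0, -376.0, 10.0], [713.0, -106.0, 282.0]]
yel 1084 px 150 188 234 344 med [ 548. -330.  130.] 5-95 [[438.0, -365.0, 36.0], [625.0, -281.0, 169.0]]
grn 567 px 106 137 271 303 med [ 447. -376.   81.] 5-95 [[428.0, -395.0, 39.0], [451.0, -350.0, 119.0]]
ora 154 px 280 301 231 262 med [609. -20.  23.] 5-95 [[560.0, -42.0, 16.0], [646.0, 7.0, 26.0]]
white 2594 px 96 477 130 376 med [ 569. -373.  120.] 5-95 [[411.0, -452.0, 5.0], [800.0, 422.0, 258.0]]
rim rect ((556.9830932617188, -246.4463348388672), (202.6449432373047, 241.26458740234375), 67.95219421386719) 807
cover plane [ 639.9 -157.3  250.2] [-0.358 -0.932  0.055] [81.83407334 44.85532958  6.91679102] top 282.57767962767946
flap plane [ 543.9 -327.3  125.3] [[0.927, -0.373, -0.046], [0.104, 0.135, 0.985], [0.362, 0.918, -0.164]] [62.992668   37.68487566  3.77530276]
side table z -1.501416392596866
red 9615 px 179 327 71 203 med [ 555. -126.  133.] 5-95 [[426.0, -274.0, 9.0], [704.0, -83.0, 278.0]]
yel 273 px 298 319 97 137 med [ 452. -278.  123.] 5-95 [[428.0, -291.0, 75.0], [479.0, -268.0, 166.0]]
grn 252 px 320 330 101 130 med [ 412. -346.   86.] 5-95 [[400.0, -361.0, 48.0], [425.0, -339.0, 118.0]]
ora 94 px 217 259 220 243 med [595.  -1.  13.] 5-95 [[558.0, -28.0, 9.0], [645.0, 18.0, 25.0]]
white 1091 px 178 331 68 223 med [ 473. -350.  155.] 5-95 [[404.0, -437.0, 12.0], [705.0, 13.0, 275.0]]
rim rect ((531.528076171875, -160.2056121826172), (320.465087890625, 168.60130310058594), 22.78095245361328) 258
cover plane [ 574.6 -115.7  188.9] [ 0.363  0.932 -0.007] [72.52316229 46.90656632  5.02104041] top 279.4183594242
flap plane [ 452.5 -278.9  118.2] [[-0.01, -0.059, -0.998], [0.971, -0.24, 0.005], [0.24, 0.969, -0.059]] [29.9943422  15.9433786   4.74884147]
```

```bash
cat >> h.py <<'E'
C0=np.array([557.,-246.4,0]);TH=-0.384
R=np.array([[np.cos(TH),-np.sin(TH),0],[np.sin(TH),np.cos(TH),0],[0,0,1]])
def case(p): return (np.asarray(p)-C0)@R
E
python3 - <<'E'
from h import *
for n in("scene","side"):
    d=np.load(n+"0.npz");w,h,ok=cloud(d);m=masks(w,h,ok)
    pr=lambda t,q:print(n,t,len(q),np.percentile(q,[2,50,98],0).round().tolist()) if len(q)>5 else None
    c=case(w)
    for k in("red","yel","grn","ora"):pr(k,c[m[k]])
    pr("red>100",c[m["red"]&(w[...,2]>100)])
    pr("red low",c[m["red"]&(w[...,2]<75)])
    near=ok&(c[...,1]<-104)&(c[...,1]>-230)&(abs(c[...,0])<150)&(c[...,2]>15)&(c[...,2]<190)
    pr("can",c[near&(c[...,0]<-20)&(c[...,2]<165)]);pr("carton",c[near&(c[...,0]>20)&(c[...,2]<165)])
    pr("can top",c[near&(c[...,0]<-20)&(c[...,2]>163)]);pr("carton top",c[near&(c[...,0]>20)&(c[...,2]>154)&(c[...,2]<166)])
    rel=w-[625,0,231]
    for z in range(0,500,40):
        a=ok&(rel[...,2]>z)&(rel[...,2]<z+40)&(np.hypot(rel[...,0],rel[...,1])<220)
        if a.sum()>10: print(z,np.percentile(rel[a][:,:2],[2,98],0).round().tolist(),end=" ")
    print()
E
```

```text
scene red 5232 [[-117.0, -100.0, 10.0], [98.0, 83.0, 79.0], [120.0, 126.0, 282.0]]
scene yel 1084 [[-95.0, -93.0, 36.0], [23.0, -80.0, 130.0], [104.0, -65.0, 169.0]]
scene grn 567 [[-68.0, -186.0, 39.0], [-54.0, -160.0, 81.0], [-50.0, -139.0, 119.0]]
scene ora 154 [[-89.0, 219.0, 16.0], [-36.0, 228.0, 23.0], [1.0, 245.0, 26.0]]
scene red>100 1856 [[-116.0, 101.0, 113.0], [73.0, 113.0, 279.0], [120.0, 127.0, 282.0]]
scene red low 2265 [[-118.0, -97.0, 7.0], [118.0, 2.0, 52.0], [120.0, 94.0, 74.0]]
scene can 1184 [[-76.0, -187.0, 19.0], [-55.0, -159.0, 100.0], [-51.0, -107.0, 163.0]]
scene carton 2263 [[56.0, -183.0, 22.0], [102.0, -154.0, 138.0], [106.0, -124.0, 163.0]]
scene can top 427 [[-98.0, -185.0, 163.0], [-75.0, -163.0, 170.0], [-54.0, -142.0, 173.0]]
scene carton top 956 [[55.0, -184.0, 156.0], [82.0, -156.0, 161.0], [105.0, -127.0, 163.0]]
0 [[-136.0, -194.0], [90.0, 5.0]] 40 [[-128.0, -188.0], [85.0, 8.0]] 80 [[-67.0, -20.0], [70.0, 11.0]] 120 [[-22.0, -38.0], [37.0, 10.0]] 160 [[-25.0, -47.0], [46.0, 10.0]] 200 [[-28.0, -47.0], [46.0, 17.0]] 240 [[-21.0, -46.0], [46.0, 32.
[... 502 characters left out ...]
], [109.0, 133.0, 279.0]]
side red low 2573 [[-121.0, -96.0, 5.0], [-58.0, 99.0, 35.0], [111.0, 103.0, 71.0]]
side can 620 [[-104.0, -165.0, 49.0], [-93.0, -143.0, 129.0], [-57.0, -135.0, 163.0]]
side carton 420 [[52.0, -183.0, 123.0], [70.0, -148.0, 157.0], [102.0, -122.0, 160.0]]
side can top 182 [[-99.0, -182.0, 163.0], [-79.0, -158.0, 168.0], [-56.0, -138.0, 171.0]]
side carton top 262 [[53.0, -183.0, 155.0], [76.0, -151.0, 158.0], [103.0, -122.0, 160.0]]
0 [[-138.0, -167.0], [85.0, 12.0]] 40 [[-132.0, -169.0], [82.0, 18.0]] 80 [[-69.0, -7.0], [67.0, 21.0]] 120 [[-37.0, 6.0], [33.0, 39.0]] 160 [[-45.0, 5.0], [38.0, 48.0]] 200 [[-45.0, 7.0], [39.0, 48.0]] 240 [[-44.0, 12.0], [39.0, 47.0]]
```

```bash
cat > st.py <<'E'
from rig import get_state
from h import *
s=get_state();print(s["clock"],"case",case(s["eef_pos"]).round(1),"F(case)",(s["force"]@R).round(1),s["eef_rot"].round(3),"maxq",s["qd"].round(2),s["opening"])
E
python3 -m jog '[{"grip":0,"offset":[0,0,-0.6],"roll":0.88},{"grip":0,"offset":[0,0,-0.6],"roll":0.88},{"grip":0,"offset":[0,0,-0.6],"roll":0.88},{"grip":0,"offset":[0,0,-0.6],"roll":0.88},{"grip":0,"offset":[0,0,-0.6],"roll":0.88}]' 30; python3 st.py
```

```text
clock: 0.72
eef_pos: [624.8, 0.0, 321.5]
eef_rot: [-0.0, 0.83, 0.558, -0.0]
force: [0.1, -0.5, -0.1]
opening: 0.002
finger_force: 0.0
0.725 case [-29.5 253.9 321.5] F(case) [ 0.3 -0.4 -0.1] [-0.     0.83   0.558 -0.   ] maxq [ 0.   -0.09 -0.24  0.    0.32  0.61] 0.0015111155722227025
```

```bash
python3 -m jog '[{"grip":0,"offset":[-0.8,0.1,0],"roll":0},{"grip":0,"offset":[-1,0.1,0],"roll":0},{"grip":0,"offset":[-1,0.1,0],"roll":0},{"grip":0,"offset":[-1,0.1,0],"roll":0},{"grip":0,"offset":[-1,0.1,0],"roll":0}]'
python3 -m jog '[{"grip":0,"offset":[-1,0.1,0],"roll":0},{"grip":0,"offset":[-1,0.1,0],"roll":0},{"grip":0,"offset":[-1,0.1,0],"roll":0},{"grip":0,"offset":[-1,0.1,0],"roll":0},{"grip":0,"offset":[-1,0.1,0],"roll":0}]'
python3 -m jog '[{"grip":0,"offset":[-1,0,0],"roll":0},{"grip":0,"offset":[-0.8,0,0],"roll":0},{"grip":0,"offset":[0,0,0],"roll":0},{"grip":0,"offset":[0,0,1],"roll":0},{"grip":0,"offset":[0,0,1],"roll":0}]'; python3 st.py
```

```text
clock: 1.35
eef_pos: [584.5, -140.0, 321.0]
eef_rot: [-0.0, 0.829, 0.559, -0.0]
force: [-0.4, -0.5, 0.4]
opening: 0.001
finger_force: 0.0
clock: 1.98
eef_pos: [542.2, -284.7, 320.9]
eef_rot: [-0.0, 0.829, 0.559, -0.0]
force: [-0.1, -0.6, 0.6]
opening: -0.001
finger_force: 0.0
clock: 2.6
eef_pos: [522.7, -333.2, 260.6]
eef_rot: [0.0, 0.829, 0.559, 0.0]
force: [-0.5, -0.0, -0.6]
opening: 0.002
finger_force: 0.0
2.6 case [  0.7 -93.3 260.6] F(case) [-0.4 -0.2 -0.6] [0.    0.829 0.559 0.   ] maxq [ 0.    0.19  0.36 -0.   -0.54  0.  ] 0.00239758857066734
```

```bash
python3 -m jog '[{"grip":0,"offset":[-0.85,0,0],"roll":0},{"grip":0,"offset":[0,0,0.85],"roll":0},{"grip":0,"offset":[0,0,1],"roll":0},{"grip":0,"offset":[0,0,1],"roll":0},{"grip":0,"offset":[0,0,1],"roll":0}]'; python3 -m jog '[{"grip":0,"offset":[0,0,0],"roll":0}]'; python3 st.py
python3 - <<'E'
from rig import imaging
import cv2
cv2.imwrite("pics/s1.png",cv2.resize(imaging.read_camera("scene")["color"][150:400,60:360,::-1],None,fx=2,fy=2))
E
```

```text
clock: 3.22
eef_pos: [513.2, -356.6, 144.8]
eef_rot: [-0.0, 0.829, 0.559, 0.0]
force: [-0.0, 0.9, 0.6]
opening: 0.001
finger_force: 0.0
clock: 3.35
eef_pos: [512.1, -355.9, 143.9]
eef_rot: [-0.002, 0.829, 0.559, -0.001]
force: [-0.2, 0.1, 1.3]
opening: -0.005
finger_force: 0.0
3.35 case [  -0.6 -118.4  143.9] F(case) [-0.2  0.   1.3] [-0.002  0.829  0.559 -0.001] maxq [-0.   -0.04 -0.05 -0.    0.04 -0.  ] -0.005288572395330714
```

View pics/s1.png

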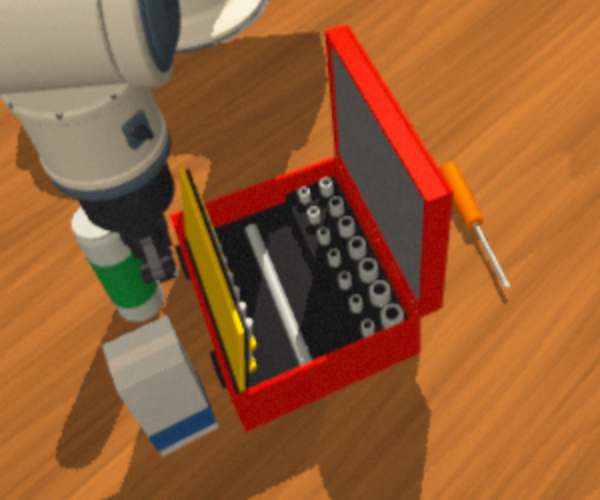

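```bash
python3 -m jog '[{"grip":0,"offset":[0.55,0,0],"roll":0},{"grip":0,"offset":[0.38,0,0.02],"roll":0},{"grip":0,"offset":[0.38,0,0.04],"roll":0},{"grip":0,"offset":[0.36,0,0.1],"roll":0},{"grip":0,"offset":[0.35,0,0.14],"roll":0}]'; python3 st.py
python3 -m jog '[{"grip":0,"offset":[0.32,0,0.2],"roll":0},{"grip":0,"offset":[0.31,0,0.22],"roll":0},{"grip":0,"offset":[0.25,0,0.28],"roll":0},{"grip":0,"offset":[0.25,0,0.28],"roll":0},{"grip":0,"offset":[0,0,0],"roll":0}]'; python3 st.py
```

```text
clock: 4.03
eef_pos: [536.0, -300.7, 136.7]
eef_rot: [0.0, 0.829, 0.559, 0.0]
force: [0.5, -1.0, 0.6]
opening: -0.003
finger_force: 0.5
4.025 case [  0.8 -58.2 136.7] F(case) [ 0.9 -0.7  0.6] [0.    0.829 0.559 0.   ] maxq [ 0.13  0.03  0.06 -0.   -0.09  0.13] -0.0027488338330914643
clock: 4.65
eef_pos: [548.0, -269.2, 106.4]
eef_rot: [-0.001, 0.829, 0.559, -0.0]
force: [-0.4, 0.5, 0.3]
opening: 0.002
finger_force: 0.0
4.65 case [  0.2 -24.5 106.4] F(case) [-0.6  0.3  0.3] [-0.001  0.829  0.559 -0.   ] maxq [-0.01 -0.01 -0.01 -0.    0.01 -0.01] 0.0016951095385774036
```

```bash
python3 -m jog '[{"grip":0,"offset":[0.17,0,0.34],"roll":0},{"grip":0,"offset":[0.16,0,0.33],"roll":0},{"grip":0,"offset":[0.12,0,0.4],"roll":0},{"grip":0,"offset":[0.03,0,0.3],"roll":0},{"grip":0,"offset":[0,0,0.05],"roll":0}]'; python3 st.py; python3 -m jog '[{"grip":0,"offset":[0,0,0.05],"roll":0},{"grip":0,"offset":[0,0,0.03],"roll":0},{"grip":0,"offset":[0,0,0],"roll":0}]'; python3 st.py
```

```text
clock: 5.28
eef_pos: [553.4, -256.3, 64.0]
eef_rot: [-0.001, 0.829, 0.559, -0.0]
force: [-1.6, 1.4, 3.3]
opening: -0.001
finger_force: 1.5
5.275 case [  0.4 -10.5  64. ] F(case) [-2.   0.7  3.3] [-0.001  0.829  0.559 -0.   ] maxq [-0.    0.   -0.   -0.   -0.01  0.  ] -0.0005127138351143626
clock: 5.65
eef_pos: [553.6, -256.3, 63.7]
eef_rot: [0.0, 0.829, 0.559, 0.0]
force: [-5.3, 6.4, 20.2]
opening: -0.001
finger_force: 10.1
5.65 case [  0.6 -10.5  63.7] F(case) [-7.3  3.9 20.2] [0.    0.829 0.559 0.   ] maxq [-0. -0. -0. -0. -0.  0.] -0.0012317242254418386
```

```bash
python3 -m jog '[{"grip":0,"offset":[0,0,-0.5],"roll":0},{"grip":0,"offset":[0,0,-1],"roll":0},{"grip":0,"offset":[0,0,-1],"roll":0},{"grip":0,"offset":[0,0,-1],"roll":0},{"grip":0,"offset":[0,0,-1],"roll":0}]'; python3 -m jog '[{"grip":0,"offset":[0,0,-1],"roll":0},{"grip":0,"offset":[0,0,-1],"roll":0},{"grip":0,"offset":[0,0,-1],"roll":0},{"grip":0,"offset":[0,0,-1],"roll":0},{"grip":0,"offset":[0,0,-0.6],"roll":0}]'; python3 st.py
python3 - <<'E'
from rig import imaging
from h import *
d=imaging.read_camera("scene");w,h,ok=cloud(d);m=masks(w,h,ok);c=case(w)
for a in (m["yel"],m["red"]&(w[...,2]>100),ok&(h[...,0]>45)&(h[...,0]<85)&(h[...,1]>120)&(c[...,1]<-110)&(abs(c[...,0])<150)): print(a.sum(),np.percentile(c[a],[2,50,98],0).round().tolist())
cv2.imwrite("pics/s2.png",cv2.resize(d["color"][150:400,60:360,::-1],None,fx=2,fy=2))
E
```

```text
clock: 6.28
eef_pos: [553.7, -256.8, 199.1]
eef_rot: [0.0, 0.829, 0.559, 0.0]
force: [-0.6, -0.0, -0.2]
opening: 0.001
finger_force: 0.0
clock: 6.9
eef_pos: [553.8, -256.9, 337.8]
eef_rot: [0.001, 0.829, 0.559, 0.0]
force: [-0.1, 0.7, -0.1]
opening: 0.004
finger_force: 0.0
6.9 case [  1.  -10.9 337.8] F(case) [-0.4  0.6 -0.1] [0.001 0.829 0.559 0.   ] maxq [ 0.   -0.08 -0.22  0.    0.32  0.  ] 0.004374872106651358
4329 [[-97.0, -85.0, 61.0], [12.0, -34.0, 65.0], [101.0, 21.0, 67.0]]
1822 [[-116.0, 101.0, 112.0], [73.0, 113.0, 279.0], [120.0, 127.0, 282.0]]
571 [[-68.0, -186.0, 38.0], [-54.0, -160.0, 82.0], [-50.0, -139.0, 119.0]]
```

View pics/s2.png

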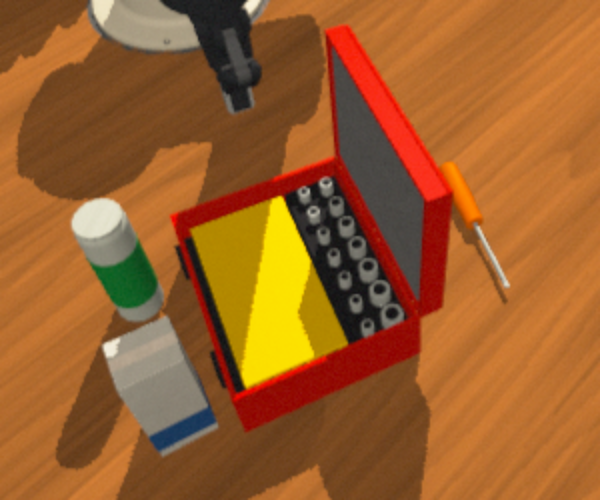

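```bash
python3 -m jog '[{"grip":0,"offset":[0.8,0,0],"roll":0},{"grip":0,"offset":[1,0,0],"roll":0},{"grip":0,"offset":[1,0,0],"roll":0},{"grip":0,"offset":[1,0,0],"roll":0},{"grip":0,"offset":[1,0,0],"roll":0}]'; python3 -m jog '[{"grip":0,"offset":[0.9,0,0],"roll":0},{"grip":0,"offset":[0,0,0.2],"roll":0},{"grip":0,"offset":[0,0,1],"roll":0},{"grip":0,"offset":[0,0,1],"roll":0},{"grip":0,"offset":[0,0,0.6],"roll":0}]'; python3 -m jog '[{"grip":0,"offset":[0,0,0],"roll":0}]'; python3 st.py
```

```text
clock: 7.58
eef_pos: [607.7, -122.2, 335.3]
eef_rot: [0.0, 0.829, 0.559, -0.0]
force: [0.3, 0.3, -0.4]
opening: -0.002
finger_force: 0.0
clock: 8.2
eef_pos: [616.7, -98.7, 249.6]
eef_rot: [-0.001, 0.829, 0.559, -0.001]
force: [-0.6, 0.4, 0.1]
opening: 0.002
finger_force: 0.0
clock: 8.32
eef_pos: [616.7, -98.6, 250.0]
eef_rot: [-0.001, 0.829, 0.559, -0.001]
force: [0.1, -0.3, -0.8]
opening: 0.001
finger_force: 0.0
8.325 case [-1.000e-01  1.594e+02  2.500e+02] F(case) [ 0.2 -0.2 -0.8] [-0.001  0.829  0.559 -0.001] maxq [ 0.   -0.02 -0.05 -0.    0.03  0.  ] 0.0008164213431605385
```

```bash
python3 -m jog '[{"grip":0,"offset":[-0.75,0,0],"roll":0},{"grip":0,"offset":[-0.5,0,-0.04],"roll":0},{"grip":0,"offset":[-0.5,0,-0.02],"roll":0},{"grip":0,"offset":[-0.5,0,0.03],"roll":0},{"grip":0,"offset":[-0.5,0,0.08],"roll":0}]'; python3 st.py
python3 -m jog '[{"grip":0,"offset":[-0.49,0,0.12],"roll":0},{"grip":0,"offset":[-0.47,0,0.16],"roll":0},{"grip":0,"offset":[-0.46,0,0.2],"roll":0},{"grip":0,"offset":[-0.44,0,0.24],"roll":0},{"grip":0,"offset":[-0.41,0,0.28],"roll":0}]'; python3 st.py
```

```text
clock: 8.95
eef_pos: [586.6, -175.6, 250.1]
eef_rot: [0.0, 0.829, 0.559, 0.0]
force: [1.2, 1.5, 3.5]
opening: 0.003
finger_force: 1.6
8.95 case [  0.9  76.7 250.1] F(case) [0.5 1.9 3.5] [0.    0.829 0.559 0.   ] maxq [-0.2   0.    0.06 -0.   -0.06 -0.2 ] 0.0028747197861958
clock: 9.57
eef_pos: [560.9, -238.5, 219.2]
eef_rot: [-0.0, 0.829, 0.559, -0.0]
force: [1.0, -0.1, 2.2]
opening: 0.004
finger_force: 1.2
9.575 case [  0.7   8.8 219.2] F(case) [1.  0.3 2.2] [-0.     0.829  0.559 -0.   ] maxq [-0.16  0.07  0.09 -0.   -0.15 -0.16] 0.003980705829683307
```

```bash
python3 -m jog '[{"grip":0,"offset":[-0.39,0,0.31],"roll":0},{"grip":0,"offset":[-0.36,0,0.34],"roll":0},{"grip":0,"offset":[-0.33,0,0.38],"roll":0},{"grip":0,"offset":[-0.3,0,0.4],"roll":0},{"grip":0,"offset":[-0.26,0,0.43],"roll":0}]'; python3 st.py
python3 -m jog '[{"grip":0,"offset":[-0.22,0,0.45],"roll":0},{"grip":0,"offset":[-0.18,0,0.46],"roll":0},{"grip":0,"offset":[-0.14,0,0.46],"roll":0},{"grip":0,"offset":[-0.1,0,0.35],"roll":0},{"grip":0,"offset":[0,0,0.1],"roll":0}]'; python3 st.py
```

```text
clock: 10.2
eef_pos: [542.6, -283.8, 163.2]
eef_rot: [-0.0, 0.829, 0.559, -0.0]
force: [1.0, -1.0, 0.6]
opening: 0.002
finger_force: 0.9
10.2 case [  0.7 -40.  163.2] F(case) [ 1.3 -0.5  0.6] [-0.     0.829  0.559 -0.   ] maxq [-0.1   0.12  0.09  0.   -0.22 -0.1 ] 0.0019579217977959123
clock: 10.82
eef_pos: [535.3, -301.0, 108.6]
eef_rot: [-0.001, 0.829, 0.559, -0.0]
force: [-1.5, 0.6, 2.0]
opening: 0.002
finger_force: 0.7
10.825 case [  0.4 -58.7 108.6] F(case) [-1.6  0.   2. ] [-0.001  0.829  0.559 -0.   ] maxq [ 0.    0.02  0.01 -0.   -0.04  0.  ] 0.0023802116753960725
```

```bash
python3 -m jog '[{"grip":0,"offset":[0,0,0.06],"roll":0},{"grip":0,"offset":[0,0,0.06],"roll":0},{"grip":0,"offset":[0,0,0.04],"roll":0},{"grip":0,"offset":[0,0,0],"roll":0}]'; python3 st.py
```

```text
clock: 11.32
eef_pos: [536.0, -301.1, 106.3]
eef_rot: [0.001, 0.829, 0.559, 0.0]
force: [-6.4, 3.9, 20.8]
opening: -0.001
finger_force: 10.6
11.325 case [  1.  -58.6 106.3] F(case) [-7.4  1.2 20.8] [0.001 0.829 0.559 0.   ] maxq [ 0. -0.  0. -0. -0. -0.] -0.0014265977774912814
```

```bash
python3 -m jog '[{"grip":0,"offset":[0,0,-0.5],"roll":0},{"grip":0,"offset":[0,0,-1],"roll":0},{"grip":0,"offset":[0,0,-1],"roll":0},{"grip":0,"offset":[0,0,-1],"roll":0},{"grip":0,"offset":[0,0,-1],"roll":0}]'; python3 -m jog '[{"grip":0,"offset":[0,0,-1],"roll":0},{"grip":0,"offset":[0,0,-1],"roll":0},{"grip":0,"offset":[0,0,0],"roll":0},{"grip":0,"offset":[0,0,0],"roll":0}]'; python3 st.py
python3 - <<'E'
from rig import imaging
from h import *
d=imaging.read_camera("scene");w,h,ok=cloud(d);m=masks(w,h,ok);c=case(w)
for t,a in (("cover",m["red"]&(w[...,2]>85)),("grn",m["grn"]&(c[...,1]<-110)&(abs(c[...,0])<150)),("carton top",ok&(c[...,1]<-110)&(c[...,0]>30)&(c[...,0]<150)&(w[...,2]>154)&(w[...,2]<166)),("ora",m["ora"]),("yel",m["yel"])): print(t,a.sum(),np.percentile(c[a],[2,50,98],0).round().tolist() if a.sum() else "")
q=c[m["red"]&(w[...,2]>95)];k=abs(q[:,0])<110;A=np.c_[q[k][:,1],np.ones(k.sum())];print("slope",np.linalg.lstsq(A,q[k][:,2],rcond=None)[0])
cv2.imwrite("pics/s3.png",cv2.resize(d["color"][150:400,60:360,::-1],None,fx=2,fy=2))
E
```

```text
clock: 11.95
eef_pos: [535.8, -301.0, 241.4]
eef_rot: [0.0, 0.829, 0.559, 0.0]
force: [1.0, -0.4, -0.6]
opening: 0.003
finger_force: 0.0
clock: 12.45
eef_pos: [535.5, -300.8, 299.5]
eef_rot: [-0.0, 0.829, 0.559, -0.0]
force: [-0.3, -0.9, 1.2]
opening: -0.0
finger_force: 0.0
12.45 case [  0.5 -58.5 299.5] F(case) [ 0.1 -0.9  1.2] [-0.     0.829  0.559 -0.   ] maxq [-0.    0.02  0.01 -0.   -0.   -0.  ] -0.0001122700406517958
cover 8432 [[-110.0, -98.0, 93.0], [24.0, -18.0, 107.0], [119.0, 88.0, 110.0]]
grn 568 [[-68.0, -186.0, 39.0], [-54.0, -160.0, 80.0], [-50.0, -139.0, 120.0]]
carton top 960 [[55.0, -184.0, 156.0], [82.0, -156.0, 161.0], [105.0, -127.0, 163.0]]
ora 228 [[-90.0, 220.0, 18.0], [-37.0, 230.0, 24.0], [1.0, 245.0, 28.0]]
yel 0 
slope [3.7838937e-04 1.0717322e+02]
```

View pics/s3.png

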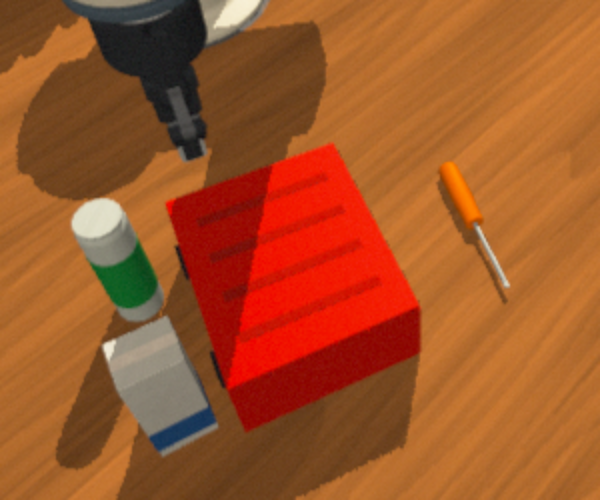

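The picture shows the cover flat and shut (crop px (290,270), measured slope 0). The can, carton and screwdriver haven't moved, and the gripper is clear well above the case.

```bash
python3 -c "
from rig import manip;print(manip.hand_in())"
```

```text
the job is handed in; nothing more can be done
None
```

I folded the yellow flap fully down, then swung the cover shut slowly at about 0.7 rad/s. The carton, can and screwdriver are where they were, the robot is clear of everything, and the job was handed in at about 12.5 s.

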